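# Close the sampler cone in its flip holder and turn the holder over

## Robot

A 7-joint arm with a two-finger parallel gripper is mounted at the origin on a cart in front of the work surface, level with it; the furniture and walls round the work are solid. World frame = base frame: x ahead of the robot, y to its left, z up, the work surface at z = 0. Lengths are in mm, angles in rad, forces in N, time in s.
With the tool pointing down it reaches from about 350 to 900 mm from the base axis. Payload 19.9 kg.
Tool frame: the origin (TCP) lies between the finger pads; the fingertips stand 17 mm ahead of it and the grasp point (between the pads) lies 2 mm behind it; z points along the fingers, x is the direction in which the jaws open and shut, and the axes are right-handed (so a half turn about z gives the same grasp; the last joint's range is limited). The gripper opens to 94 mm and grips with 3 to 60 N. Pads are 16 mm wide; open, the fingers measure 119 mm over their backs; the gripper's body (75 mm by 177 mm) begins 78 mm behind the grasp point.
Start: joints at [1.21, 0.417, -0.01, 1.614, 0.005, 1.111, -0.053], TCP at [196.48, -593.293, 222.425] pointing down, gripper open.
Joint ranges: [-2.81, 2.81], [-0.39, 2.02], [-1.27, 1.25], [0.06, 2.57], [-1.19, 4.33], [0.19, 2], [-2.82, 2.82]. Speed limits (rad/s): [1.89, 1.89, 2.39, 2.39, 3.01, 3.01, 3.01].

## Interface

Orientations are given as a rotation vector (axis times angle).
In Python, from bench import ctrl gives the robot as it stands.
- The arm moves only by the tool servo_tool, never from a script. Its argument "motion" is a list of rows, each an object with "slide": the shift along the tool's x, y, z in mm, a list of three; "roll": the turn about the tool's z in rad; "jaw": the finger opening in mm, from 0 to 94. In form: [{"slide": [tx, ty, tz], "roll": roll, "jaw": jaw}, ...]. A call has 1 to 5 rows; each row is the pose to reach, as a shift and turn from the pose commanded when the call began, along the tool's axes at that moment; what a row does not reach only later rows make up. A row lasts 1/8 s, in which the tool goes at most 62.5 mm and 10.7 degrees, less where a joint would pass 70% of its speed; a pose out of reach is approached as far as the arm can. A call with a gripper value outside its range is refused whole. The fingers move at their own pace and stop on an object; "force" is the grip in N (left out, the last holds). Time passes only in rows, so rows that repeat a pose let the fingers close. It gives the time, the measured TCP pose, the force and the opening at its end, in the units of the state.
- ctrl.get_obs(): the state, without advancing time (a new reading comes with each control period).
- ctrl.get_image(name): name is "scene" or "top" or "wrist"; returns a dict with "img" (384x512x3 uint8, blue, green, red), "depth" (384x512 float32, mm along the optical axis (not along the pixel's ray), 0 where there is no reading), "K" (3x3 intrinsics, pixels), "rvec" (rotation vector, rad) and "tvec" (3), from world to camera coordinates, as OpenCV has them; the wrist camera has in their place "T_tool_cam" (4x4, takes a point from camera to tool coordinates, whose origin is the TCP and whose axes are the tool frame's). Camera axes: x right, y down, z forward; pixel columns grow to the right and rows downward; lengths in mm; the calibration is good to about 2 mm. A picture is of the moment at which its call begins: read the wrist's pose just before it.
- ctrl.hand_in(): hands the job in, once; it reports no verdict.
The state is a dict: "time_s": time; "joint_positions": joint angles; "joint_velocities": joint speeds; "tau": joint torques, N m; "eef_pos": TCP position; "tcp_rot": TCP orientation; "ft_force": force on the tool from outside, world axes, zero at the start; "torque": the same for the moment, N m; "grip_width": opening from 0.0 (shut) to 1.0 (fully open).
Only numpy, scipy, OpenCV 4.12 (cv2) and the standard library are available. Lean on these libraries where they do the work, as an engineer would, in place of code of your own. Each camera call takes 0.05 s, during which the arm holds its last target.

## Task

The metal sampler cone lies in the open clamshell holder on the little turnover stand. Close the holder's lid fully over the cone, then swing the whole closed holder by its bar over to the far side of the stand until it lies fully down, back up, with the cone still shut inside, and let go. Leave the pipette-tip box and the round case where they are.

Things in the scene. Friction and masses are not known exactly. Their poses are not given: they have to be found in the camera images.
- stand: Fixed turnover stand: aluminium base plate 200 x 104 x 12 mm with a pair of low grey rest rails on each side of the middle (top 34 mm above the work surface) and, across its middle, an axle along its own y at x = 0, 43 mm above the work surface, between two posts (y = +-38 to +-46 mm, up to 53 mm high). Origin: centre of its underside, on the work surface. Axes at yaw 0: x away from the robot, y left, z up. The stand's yaw varies within 0.4 rad.
- holder (a joint): Swing of the whole clamshell about the stand's axle: 0 = lying on the stand's -x side (nearer the robot), pocket up; pi/2 = standing upright; pi (3.14, its stop) = turned over, lying on the +x side, back up, lid underneath. It turns easily, with slight friction and damping (falls slowly either way). Grey tray 64 mm wide along the axle, spanning 12 to 78 mm out from the axle; closed it is 18 mm thick, the axle at mid-thickness. It turns together with its lid, about 0.18 kg.
- lid (a joint): Lid angle relative to the tray: 0 = shut on the tray (its stop), pi/2 = square to it; starts 1.2 to 1.9, stop at 2.0. Stiff hinge (0.08 N m): the lid stays where it is left and stays shut while the holder is turned over; about 1.3 N at its free edge moves it. White frame 66 x 64 x 6 mm with a 30 mm square clear pane, flush outside; its hinge line is parallel to the axle, 12 mm out from it and 3 mm above it (holder at 0). Opens upward and towards the stand's +x side.
- lid_edge (a point): Middle of the lid's free edge, at mid-thickness, 66 mm from the lid's hinge; moves with the lid. The lid's outer face is 3 mm beyond it.
- bar (a point): Middle of the straight part of the holder's round steel pull bar: 10 mm diameter, 56 mm long between the centres of its two side arms, parallel to the axle, 110 mm out from it, level with it (43 mm above the work surface at joint holder 0 and pi). Free gap between bar and tray 27 mm (so the inner finger needs the gripper only part open). The round bar can turn between the fingers. Axes as the stand's while joint holder is 0.
- pocket (a point): Centre of the floor of the tray's pocket (50 x 50 mm, 8 mm deep when shut, floor with a 30 mm square clear pane), where the cone lies; moves with the holder. 45 mm out from the axle.
- cone: Loose metal sampler cone: round flange 44 mm diameter, 6 mm thick, with a low 3.5 mm cone in its middle; 35 to 65 g. Origin: centre of its flat underside. It lies in the pocket, cone up, and need not be touched.
- tip_box: Bystander: pipette-tip box with a blue base and clear lid, 85 x 118 x 64 mm, origin at the centre of its underside. Not to be moved.
- cone_case: Bystander: closed round black and white case, 61 mm diameter, 24 mm high, origin at the centre of its underside. Not to be moved.
Not all that is in view belongs to the job. There is more than one size of the cone; the job needs the largest.

How it is judged:
By the outcome, as a careful person would: the job done as asked, in the order asked, and still so for the second after the job is handed in, with the robot touching nothing.
It also fails if it takes over 54 s, if anything falls off the work surface, if the arm or the gripper's body presses on something with over 40 N, if the wrist force passes 120 N, or if a joint passes its speed limit or range.

## Working session

There is one attempt and no reset: what is moved stays moved. The work goes in short steps, Python scripts to look and compute and a tool call to move; the robot and the scene stay as the last step left them, time stands still between calls to the robot, and variables do not carry over. Pictures are saved under pics/ and viewed, and the job is handed in when it is done.

Besides the shell and the picture viewer there is one more tool, called as a command line: name --argument value ..., lists and objects as JSON in quotes. servo_tool: Moves the arm, as the interface text tells. Its arguments: {"type":"object","properties":{"motion":{"type":"array"},"force":{"type":"number"}},"required":["motion"]}

```bash
mkdir -p pics; ls
python3 - <<'E'
from bench import ctrl
import cv2, numpy as np
o=ctrl.get_obs(); print({k:np.round(v,3).tolist() if not isinstance(v,float) else v for k,v in o.items()})
for n in ["scene","top"]:
    d=ctrl.get_image(n); cv2.imwrite(f"pics/{n}0.png",d["img"]); np.savez(f"{n}0.npz",**d); print(n,d["K"],d["rvec"],d["tvec"])
E
```

```text
pics
{'time_s': 0.0, 'joint_positions': [1.21, 0.418, -0.01, 1.614, 0.005, 1.111, -0.053], 'joint_velocities': [-0.0, 0.0, -0.002, -0.002, 0.001, 0.0, -0.001], 'tau': [0.0, -85.126, 0.639, -42.598, -0.049, 0.019, 0.0], 'eef_pos': [196.357, -592.99, 221.855], 'tcp_rot': [-2.546, 1.839, 0.002], 'ft_force': [-0.72, 0.062, -0.879], 'torque': [0.017, -0.019, -0.014], 'grip_width': 0.999182005605803}
scene [[373.45226505   0.         253.9758586 ]
 [  0.         373.45226505 190.15652977]
 [  0.           0.           1.        ]] [ 0.52698342 -2.42230693  1.52659979] [470.6393333  158.14827981 688.02428494]
top [[440.78983036   0.         254.19250009]
 [  0.         440.78983036 189.12418565]
 [  0.           0.           1.        ]] [ 2.18537063 -2.12353483  0.14283987] [ -8.64323223 519.97249676 923.12672092]
```

View pics/scene0.png

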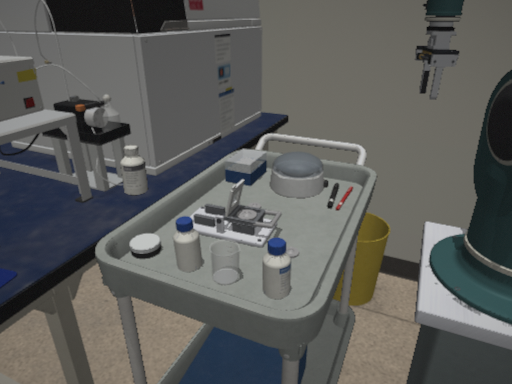

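View pics/top0.png

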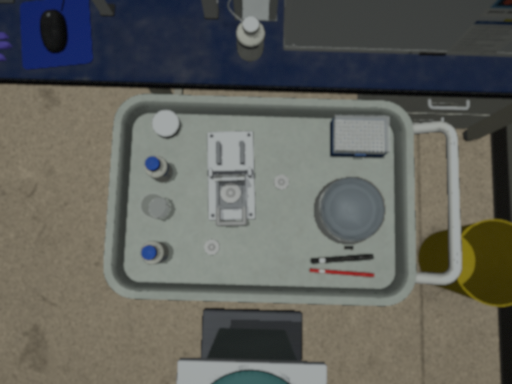

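```bash
cat > h.py <<'E'
import cv2, numpy as np
def load(n): return dict(np.load(n+".npz"))
def px2w(d,u,v,z=None,depth=None):
    R=cv2.Rodrigues(d["rvec"])[0]; t=d["tvec"].reshape(3); K=d["K"]
    r=np.linalg.inv(K)@np.array([u,v,1.0]); 
    if z is None:
        if depth is None: depth=d["depth"][int(round(v)),int(round(u))]
        return R.T@(r*depth-t)
    c=-R.T@t; w=R.T@r; return c+w*(z-c[2])/w[2]
def w2px(d,P):
    return cv2.projectPoints(np.array(P,float).reshape(-1,3),d["rvec"],d["tvec"],d["K"],None)[0].reshape(-1,2)
E
python3 - <<'E'
from h import *
t=load("top0"); s=load("scene0")
c=t["img"][110:250,170:310]; cv2.imwrite("pics/topc.png",cv2.resize(c,None,fx=4.2,fy=4.2,interpolation=cv2.INTER_CUBIC))
c=s["img"][165:255,175:305]; cv2.imwrite("pics/scenec.png",cv2.resize(c,None,fx=6,fy=6,interpolation=cv2.INTER_CUBIC))
for p in [(230,192),(281,182),(211,247),(231,145),(360,135),(166,123),(350,210),(157,207)]: print(p,px2w(t,*p).round(1))
E
```

```text
(230, 192) [510.5  57.8  47.6]
(281, 182) [541.3 -53.2   7.3]
(211, 247) [392.8  97.2   8.8]
(231, 145) [622.3  61.5   8.5]
(360, 135) [ 639.8 -217.1   62.1]
(166, 123) [665.  207.9  23. ]
(350, 210) [ 474.5 -187.1  101.4]
(157, 207) [477.7 221.9   1.9]
```

View pics/topc.png

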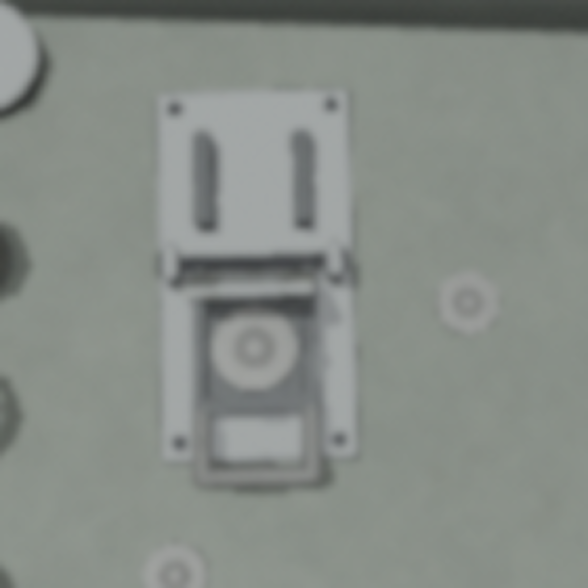

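View pics/scenec.png

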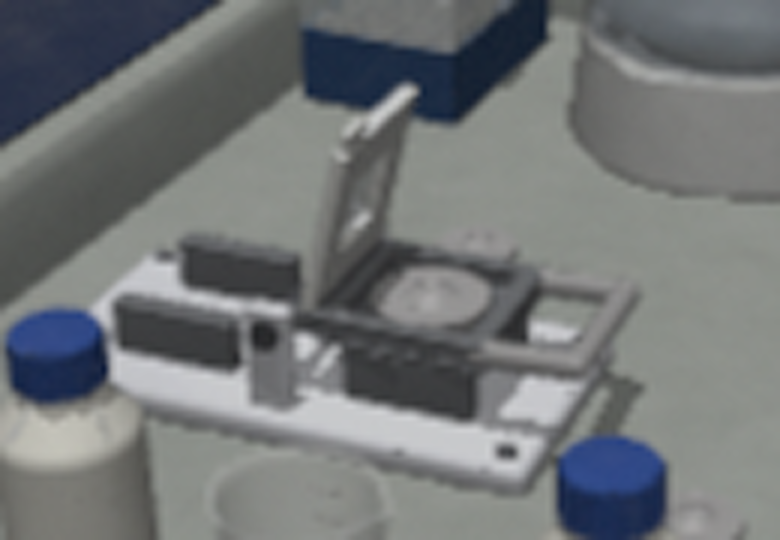

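Run:
```python
from h import *
t=load("top0"); s=load("scene0")
C=[(160,94),(345,92),(356,458),(165,458)]
W=np.array([px2w(t,170+(a+.0)/4.2-.4,110+b/4.2-.4,z=12) for a,b in C]); print(W.round(1)); 
L=np.array([[100,52],[100,-52],[-100,-52],[-100,52.]])
A=L-L.mean(0);B=W[:,:2]-W[:,:2].mean(0)
yaw=np.arctan2((A[:,0]*B[:,1]-A[:,1]*B[:,0]).sum(),(A*B).sum()); c=W[:,:2].mean(0); print(c,yaw)
R=np.array([[np.cos(yaw),-np.sin(yaw)],[np.sin(yaw),np.cos(yaw)]])
def st(x,y,z): return np.r_[c+R@[x,y],z]
print("bar",st(-110,0,43),w2px(t,[st(-110,0,43),st(0,42,53),st(0,-42,53),st(-45,0,43)]), w2px(s,[st(-110,-28,43),st(-110,28,43),st(0,42,53)]))
# top-view points: bar depth
for p in [(231,225.5),(231,225),(232,226),(231,179),(225,178),(236,178)]: print(p,px2w(t,*p).round(1))
# lid: scene points on inner face
for q in [(410,95),(345,155),(350,240),(325,210),(390,120),(375,210)]:
  u,v=175+q[0]/6,165+q[1]/6; w=px2w(s,u,v); loc=np.r_[R.T@(w[:2]-c),w[2]]; print(q,w.round(1),loc.round(1))
```

```text
[[650.  115.   12. ]
 [654.1  15.6  12. ]
 [457.4   4.   12. ]
 [454.5 104.1  12. ]]
[553.97898892  59.68163572] 0.05233284302295881
bar [444.1295845   53.92765026  43.        ] [[230.82089739 223.25720535]
 [210.07432414 171.95994373]
 [249.35244269 171.05960895]
 [230.30733292 192.95724881]] [[278.99384526 213.22517405]
 [270.49527009 225.54473011]
 [219.2779074  214.8576964 ]]
(231, 225.5) [ 4.414e+02  5.560e+01 -4.000e-01]
(231, 225) [440.3  53.3  45.3]
(232, 226) [440.3  53.2   0.6]
(231, 179) [528.6  53.1 113.5]
(225, 178) [530.9  65.4 109.4]
(236, 178) [531.5  43.4 109.7]
(410, 95) [529.4  29.9 106.7] [-26.1 -28.5 106.7]
(345, 155) [525.4  88.5 108.8] [-27.   30.2 108.8]
(350, 240) [538.   63.3  61.1] [-15.8   4.5  61.1]
(325, 210) [533.1  90.   86.8] [-19.3  31.4  86.8]
(390, 120) [529.6  46.  103.4] [-25.1 -12.4 103.4]
(375, 210) [541.4  36.7  60.3] [-13.8 -22.3  60.3]
```

```bash
cat >> h.py <<'E'
def tool(dw,rot):
    return cv2.Rodrigues(np.array(rot,float))[0].T@np.array(dw,float)
E
python3 - <<'E'
from h import *
from bench import ctrl
t=load("top0")
for u in (215,232,250):
  print(u,[tuple(px2w(t,u,v)[[0,2]].round(0)) for v in range(60,135,6)])
o=ctrl.get_obs(); w=ctrl.get_image("wrist"); print(w["T_tool_cam"].round(3),w["K"])
print(tool([530-o["eef_pos"][0],57-o["eef_pos"][1],230-o["eef_pos"][2]],o["tcp_rot"]), o["tcp_rot"],o["eef_pos"])
cv2.imwrite("pics/w0.png",w["img"])
E
```

```text
215 [(np.float64(818.0), np.float64(19.0)), (np.float64(802.0), np.float64(24.0)), (np.float64(790.0), np.float64(18.0)), (np.float64(776.0), np.float64(16.0)), (np.float64(762.0), np.float64(16.0)), (np.float64(757.0), np.float64(-10.0)), (np.float64(724.0), np.float64(44.0)), (np.float64(709.0), np.float64(46.0)), (np.float64(699.0), np.float64(34.0)), (np.float64(694.0), np.float64(7.0)), (np.float64(682.0), np.float64(1.0)), (np.float64(667.0), np.float64(2.0)), (np.float64(651.0), np.float64(12.0))]
232 [(np.float64(819.0), np.float64(18.0)), (np.float64(805.0), np.float64(19.0)), (np.float64(789.0), np.float64(23.0)), (np.float64(776.0), np.float64(18.0)), (np.float64(762.0), np.float64(17.0)), (np.float64(757.0), np.float64(-6.0)), (np.float64(996.0), np.float64(-730.0)), (np.float64(711.0), np.float64(44.0)), (np.float64(700.0), np.float64(34.0)), (np.float64(694.0), np.float64(11.0)), (np.float64(683.0), np.float64(-1.0)), (np.float64(669.0), np.float64(-1.0)), (np.float64(652.0), np.float64(9.0))]
250 [(np.float64(814.0), np.float64(33.0)), (np.float64(806.0), np.float64(19
[... 222 characters left out ...]
 np.float64(43.0)), (np.float64(700.0), np.float64(40.0)), (np.float64(695.0), np.float64(10.0)), (np.float64(685.0), np.float64(-2.0)), (np.float64(670.0), np.float64(-1.0)), (np.float64(653.0), np.float64(12.0))]
[[ 1.00000e+00  1.00000e-03 -0.00000e+00 -3.79000e-01]
 [-1.00000e-03  9.67000e-01  2.56000e-01 -7.39350e+01]
 [ 0.00000e+00 -2.56000e-01  9.67000e-01 -1.62805e+02]
 [ 0.00000e+00  0.00000e+00  0.00000e+00  1.00000e+00]] [[335.47108744   0.         251.36850511]
 [  0.         335.47108744 194.76355007]
 [  0.           0.           1.        ]]
[-512.16441643 -521.10084627   -7.58275363] [-2.54637733e+00  1.83904073e+00  1.47918650e-03] [ 196.3492474  -593.02133564  221.91185501]
```

View pics/w0.png

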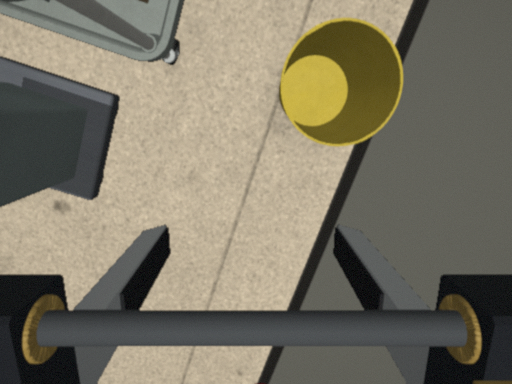

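Candidates for the cone: (230,192) top, the largest and in the holder's pocket; (281,182) and (211,247), smaller loose ones on the tray. The first is the one needed, as the crop shows. I now move over the stand.

servo_tool --motion '[{"slide": [-35, -35, 0], "roll": -0.1, "jaw": 0}, {"slide": [-70, -70, 0], "roll": -0.2, "jaw": 0}, {"slide": [-105, -105, 0], "roll": -0.3, "jaw": 0}, {"slide": [-140, -140, 0], "roll": -0.4, "jaw": 0}, {"slide": [-175, -175, 0], "roll": -0.5, "jaw": 0}]' --force 20

```text
time_s: 0.78
eef_pos: [308.0, -370.6, 222.4]
tcp_rot: [2.925, -1.147, -0.0]
ft_force: [1.3, -0.7, -0.1]
grip_width: 0.504
```

```bash
cat >> h.py <<'E'
def go(P,ax=None):
    from bench import ctrl
    o=ctrl.get_obs(); R=cv2.Rodrigues(np.array(o["tcp_rot"],float))[0]
    a=np.arctan2(R[1,0],R[0,0])
    print("t",o["time_s"],"pos",np.round(o["eef_pos"],1),"xang",a.round(4),"z",R[:,2].round(3),"F",np.round(o["ft_force"],1),"g",round(o["grip_width"],3),"q",np.round(o["joint_positions"],2))
    P=np.array(P,float).reshape(-1,3)
    print((( P-o["eef_pos"])@R).round(1), "roll to .052:",round(a-.052,3))
E
python3 -c "
from h import *
go([[570,60,200]])"
```

```text
t 0.775 pos [ 308.  -370.6  222.4] xang -0.7477 z [-0. -0. -1.] F [ 1.3 -0.7 -0.1] g 0.504 q [ 1.    0.17 -0.21  1.95  0.04  1.02  0.03]
[[-100.7 -493.9   22.4]] roll to .052: -0.8
```

servo_tool --motion '[{"slide": [-9, -49, 0], "roll": -0.08, "jaw": 0}, {"slide": [-18, -98, 0], "roll": -0.16, "jaw": 0}, {"slide": [-27, -147, 0], "roll": -0.24, "jaw": 0}, {"slide": [-36, -196, 0], "roll": -0.32, "jaw": 0}, {"slide": [-45, -245, 0], "roll": -0.4, "jaw": 0}]'

```text
time_s: 1.4
eef_pos: [442.5, -160.9, 222.5]
tcp_rot: [3.094, -0.545, 0.0]
ft_force: [-0.1, -1.1, 0.8]
grip_width: 0.004
```

```bash
python3 -c "
from h import *
go([[585,61,200]])"
```

```text
t 1.4 pos [ 442.5 -160.9  222.5] xang -0.3485 z [ 0. -0. -1.] F [-0.1 -1.1  0.8] g 0.004 q [ 0.7   0.16 -0.45  1.97  0.08  1.02 -0.14]
[[  58.2 -257.2   22.5]] roll to .052: -0.4
```

servo_tool --motion '[{"slide": [12, -52, 0], "roll": -0.1, "jaw": 0}, {"slide": [24, -104, 0], "roll": -0.2, "jaw": 0}, {"slide": [36, -156, 0], "roll": -0.3, "jaw": 0}, {"slide": [48, -208, 0], "roll": -0.4, "jaw": 0}, {"slide": [58, -257, 0], "roll": -0.4, "jaw": 0}]'

```text
time_s: 2.02
eef_pos: [585.4, 60.5, 222.2]
tcp_rot: [-3.14, -0.079, 0.001]
ft_force: [-0.3, -0.3, 0.7]
grip_width: 0.009
```

Run:
```python
from h import *
from bench import ctrl
go([[579,61,117]])
o=ctrl.get_obs(); w=ctrl.get_image("wrist"); np.savez("w1.npz",pos=o["eef_pos"],rot=o["tcp_rot"],**w); cv2.imwrite("pics/w1.png",w["img"])
```

```text
t 2.025 pos [585.4  60.5 222.2] xang 0.0504 z [-0.  0. -1.] F [-0.3 -0.3  0.7] g 0.009 q [ 0.32  0.41 -0.61  1.69  0.26  1.12 -0.32]
[[ -6.4  -0.8 105.2]] roll to .052: -0.002
```

View pics/w1.png

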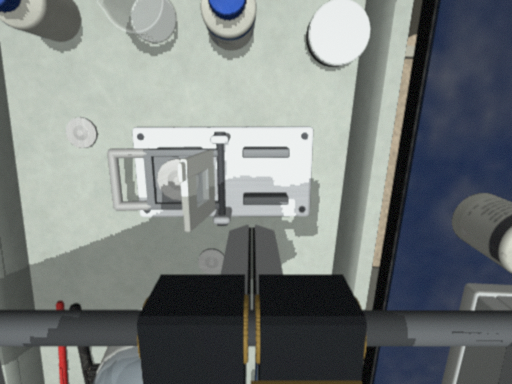

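```bash
cat >> h.py <<'E'
def wr(d,u,v,z):
    T=d["T_tool_cam"]; R=cv2.Rodrigues(d["rot"].astype(float))[0]
    r=np.linalg.inv(d["K"])@np.array([u,v,1.]); r=R@T[:3,:3]@r; c=R@T[:3,3]+d["pos"]
    return c+r*(z-c[2])/r[2]
E
python3 - <<'E'
from h import *
d=load("w1"); 
c=d["img"][110:250,90:330]; cv2.imwrite("pics/w1c.png",cv2.resize(c,None,fx=3.3,fy=3.3,interpolation=cv2.INTER_CUBIC))
E
```

```text
(no output)
```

View pics/w1c.png

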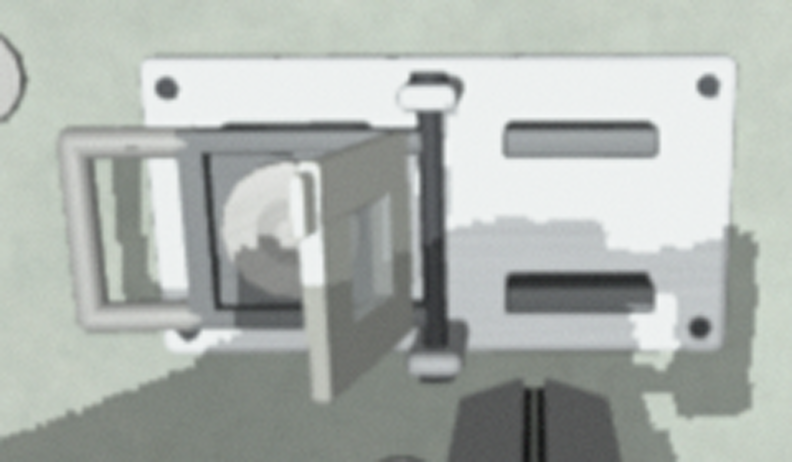

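Run:
```python
from h import *
d=load("w1"); f=lambda a,b,z: wr(d,90+a/3.3-.35,110+b/3.3-.35,z)
W=np.array([f(735,58,12),f(720,350,12),f(168,350,12),f(143,58,12)])
L=np.array([[100,-52],[100,52],[-100,52],[-100,-52.]])
L=np.array([[100,52],[100,-52],[-100,-52],[-100,52.]])
print(W.round(1),W.mean(0))
A=L-L.mean(0);B=W[:,:2]-W[:,:2].mean(0)
print(np.arctan2((A[:,0]*B[:,1]-A[:,1]*B[:,0]).sum(),(A*B).sum()))
print("bar",f(79,140,45),f(93,318,45), "axle",f(431,230,44),"lid top edge",f(300,175,111),f(320,400,111))
```

```text
[[648.8 116.   12. ]
 [653.4  14.4  12. ]
 [458.    4.4  12. ]
 [453.1 106.   12. ]] [553.31472446  60.19788246  12.        ]
0.05008239916360433
bar [443.82064538  82.69952476  45.        ] [445.21945766  25.58707765  45.        ] axle [552.5712605  59.7257304  44.       ] lid top edge [525.1194707   86.88673267 111.        ] [530.20721621  27.23234737 111.        ]
```

servo_tool --motion '[{"slide": [-4, 0, 35], "roll": 0, "jaw": 0}, {"slide": [-8, 0, 70], "roll": 0, "jaw": 0}, {"slide": [-12, 0, 105], "roll": 0, "jaw": 0}, {"slide": [-12, 0, 105], "roll": 0, "jaw": 0}]'

```text
time_s: 2.58
eef_pos: [571.2, 58.2, 115.6]
tcp_rot: [-3.141, -0.077, 0.007]
ft_force: [0.2, 0.0, 0.9]
grip_width: 0.005
```

```bash
cat >> h.py <<'E'
C=np.array([553.5,60.]);YAW=.051
def S(x,y,z):
    c,s=np.cos(YAW),np.sin(YAW); return np.r_[C+[c*x-s*y,s*x+c*y],z]
def loc(p):
    c,s=np.cos(YAW),np.sin(YAW); d=np.array(p[:2])-C; return np.r_[c*d[0]+s*d[1],-s*d[0]+c*d[1],p[2]]
E
python3 - <<'E'
from h import *
from bench import ctrl
P=[]
for th in [1.33,1.2,1.05,.9,.75,.6,.45,.3,.15,0]:
    r=56; P.append(S(-12-r*np.cos(th)+6*np.sin(th)+12.5,0,46+r*np.sin(th)+6*np.cos(th)+17))
go(P); print(loc(ctrl.get_obs()["eef_pos"]))
E
```

```text
t 2.575 pos [571.2  58.2 115.6] xang 0.0492 z [-0.004 -0.    -1.   ] F [0.2 0.  0.9] g 0.005 q [ 0.28  0.52 -0.57  1.82  0.34  0.91 -0.39]
[[-24.6  -2.6  -3.1]
 [-31.8  -2.6  -1.6]
 [-39.7  -2.6   1.2]
 [-47.2  -2.6   5.2]
 [-53.9  -2.6  10.3]
 [-59.8  -2.5  16.3]
 [-64.8  -2.5  23.1]
 [-68.7  -2.5  30.6]
 [-71.4  -2.5  38.6]
 [-72.9  -2.5  46.9]] roll to .052: -0.003
[ 17.56601478  -2.65837056 115.58582816]
```

servo_tool --motion '[{"slide": [-18, -2, -2], "roll": 0, "jaw": 0}, {"slide": [-27, -2, -2], "roll": 0, "jaw": 0}, {"slide": [-36, -2, 0], "roll": 0, "jaw": 0}, {"slide": [-43, -2, 3], "roll": 0, "jaw": 0}, {"slide": [-50, -2, 7], "roll": 0, "jaw": 0}]'

```text
time_s: 3.2
eef_pos: [522.5, 57.9, 110.4]
tcp_rot: [-3.141, -0.077, -0.0]
ft_force: [1.0, 0.1, 1.6]
grip_width: 0.009
```

```bash
cat > lp.py <<'E'
from h import *
from bench import ctrl
P=[]
for th in [1.05,.9,.75,.6,.45,.3,.15,0]:
    r=56; P.append(S(-12-r*np.cos(th)+6*np.sin(th)+12.5,0,46+r*np.sin(th)+6*np.cos(th)+17))
go(P); print(loc(ctrl.get_obs()["eef_pos"]))
E
python3 lp.py
python3 - <<'E'
from h import *
from bench import ctrl
d=ctrl.get_image("scene"); cv2.imwrite("pics/s2.png",cv2.resize(d["img"][140:260,150:310],None,fx=4.5,fy=4.5,interpolation=cv2.INTER_CUBIC))
E
```

```text
t 3.2 pos [522.5  57.9 110.4] xang 0.0488 z [ 0.  0. -1.] F [1.  0.1 1.6] g 0.009 q [ 0.31  0.45 -0.58  1.94  0.32  0.85 -0.4 ]
[[  8.9  -0.6  -4.2]
 [  1.5  -0.5  -0.2]
 [ -5.3  -0.5   4.8]
 [-11.3  -0.5  10.8]
 [-16.2  -0.5  17.6]
 [-20.2  -0.5  25.1]
 [-22.9  -0.5  33.1]
 [-24.4  -0.5  41.4]] roll to .052: -0.003
[-31.07754313  -0.53432189 110.36978721]
```

View pics/s2.png

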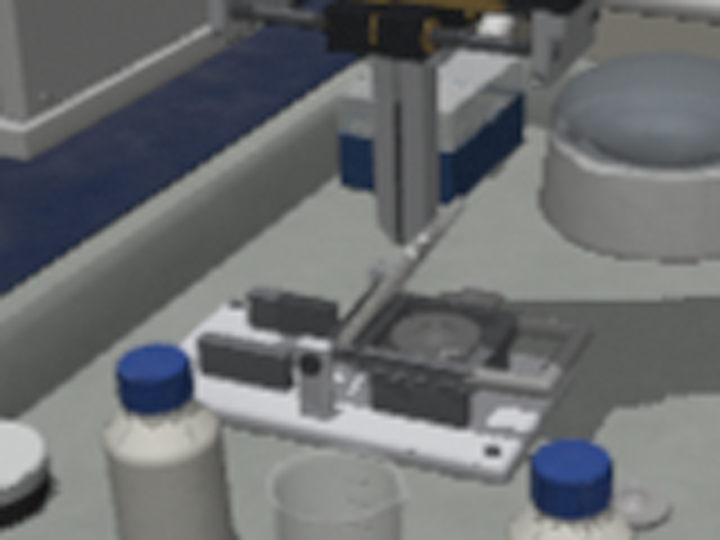

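The lid is half closed (free edge at about (455,210)) with the fingers behind it, and the holder still lies down. Continuing the arc.

servo_tool --motion '[{"slide": [-5, 0, 5], "roll": 0, "jaw": 0}, {"slide": [-11, 0, 11], "roll": 0, "jaw": 0}, {"slide": [-16, 0, 18], "roll": 0, "jaw": 0}, {"slide": [-20, 0, 25], "roll": 0, "jaw": 0}, {"slide": [-23, 0, 33], "roll": 0, "jaw": 0}]'

```text
time_s: 3.88
eef_pos: [499.3, 56.8, 76.9]
tcp_rot: [3.141, 0.077, -0.001]
ft_force: [-1.2, -0.1, 2.0]
grip_width: 0.006
```

```bash
python3 lp.py
```

```text
t 3.875 pos [499.3  56.8  76.9] xang 0.049 z [-0. -0. -1.] F [-1.2 -0.1  2. ] g 0.006 q [ 0.29  0.46 -0.57  2.02  0.36  0.76 -0.44]
[[ 32.1  -0.5 -37.7]
 [ 24.6  -0.5 -33.7]
 [ 17.9  -0.4 -28.7]
 [ 11.9  -0.4 -22.7]
 [  6.9  -0.4 -15.9]
 [  3.   -0.4  -8.4]
 [  0.3  -0.4  -0.4]
 [ -1.2  -0.4   7.9]] roll to .052: -0.003
[-54.25375583  -0.40336673  76.87466179]
```

Now press down slowly.

servo_tool --motion '[{"slide": [-1, 0, 3], "roll": 0, "jaw": 0}, {"slide": [-1, 0, 5.5], "roll": 0, "jaw": 0}, {"slide": [-1, 0, 7.5], "roll": 0, "jaw": 0}, {"slide": [-1, 0, 7.5], "roll": 0, "jaw": 0}]'

```text
time_s: 4.38
eef_pos: [498.8, 56.8, 69.9]
tcp_rot: [-3.141, -0.077, 0.0]
ft_force: [-0.5, -0.6, -0.0]
grip_width: 0.003
```

```bash
python3 lp.py
```

```text
t 4.375 pos [498.8  56.8  69.9] xang 0.049 z [-0.  0. -1.] F [-0.5 -0.6 -0. ] g 0.003 q [ 0.29  0.47 -0.56  2.02  0.37  0.74 -0.45]
[[ 32.6  -0.4 -44.7]
 [ 25.2  -0.4 -40.7]
 [ 18.4  -0.4 -35.7]
 [ 12.5  -0.4 -29.7]
 [  7.5  -0.4 -22.9]
 [  3.6  -0.4 -15.4]
 [  0.8  -0.4  -7.4]
 [ -0.7  -0.4   0.9]] roll to .052: -0.003
[-54.8036396   -0.37361133  69.87801715]
```

Force about 0 so far; press on in small steps until a force appears.

servo_tool --motion '[{"slide": [0, 0, 1], "roll": 0, "jaw": 0}, {"slide": [0, 0, 1.5], "roll": 0, "jaw": 0}, {"slide": [0, 0, 1.5], "roll": 0, "jaw": 0}]'

```text
time_s: 4.75
eef_pos: [498.9, 56.9, 68.9]
tcp_rot: [3.14, 0.077, 0.001]
ft_force: [-4.0, -1.4, 11.2]
grip_width: 0.002
```

servo_tool --motion '[{"slide": [0, 0, 0.5], "roll": 0, "jaw": 0}, {"slide": [0, 0, -15], "roll": 0, "jaw": 0}, {"slide": [-12, 0, -40], "roll": 0, "jaw": 28}, {"slide": [-40, 0, -70], "roll": 0, "jaw": 28}, {"slide": [-54, 0, -70], "roll": 0, "jaw": 28}]'

```text
time_s: 5.38
eef_pos: [444.9, 54.2, 140.4]
tcp_rot: [3.14, 0.077, 0.005]
ft_force: [0.2, 0.4, -0.8]
grip_width: 0.276
```

Run:
```python
from h import *
from bench import ctrl
go([S(-110,0,100),S(-110,0,41)])
d=ctrl.get_image("scene"); a=cv2.resize(d["img"][165:255,175:305],None,fx=6,fy=6,interpolation=cv2.INTER_CUBIC)
cv2.imwrite("pics/s3.png",a)
o=ctrl.get_obs(); w=ctrl.get_image("wrist"); np.savez("w3.npz",pos=o["eef_pos"],rot=o["tcp_rot"],**w); cv2.imwrite("pics/w3.png",w["img"])
for q in [(350,300),(430,270),(450,310),(500,300),(520,260)]:
  print(q,loc(px2w(d,175+q[0]/6,165+q[1]/6)).round(1))
```

```text
t 5.375 pos [444.9  54.2 140.4] xang 0.0491 z [ 0.003 -0.001 -1.   ] F [ 0.2  0.4 -0.8] g 0.276 q [ 0.39  0.27 -0.65  2.1   0.22  0.84 -0.34]
[[-1.3 -0.2 40.4]
 [-1.5 -0.3 99.4]] roll to .052: -0.003
(350, 300) [-25.7  27.5  50.6]
(430, 270) [-43.5  -3.4  50.6]
(450, 310) [-61.7  22.   51.1]
(500, 300) [-74.9   7.2  50.1]
(520, 260) [-71.1 -22.9  50.4]
```

View pics/s3.png

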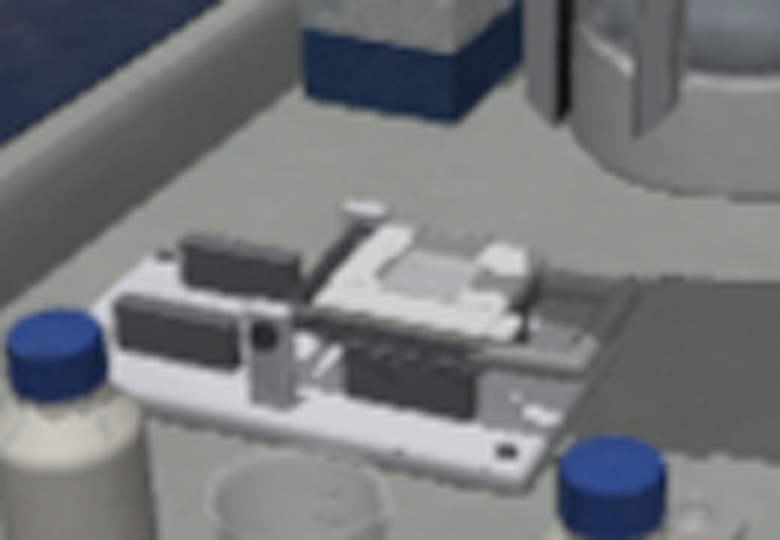

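View pics/w3.png

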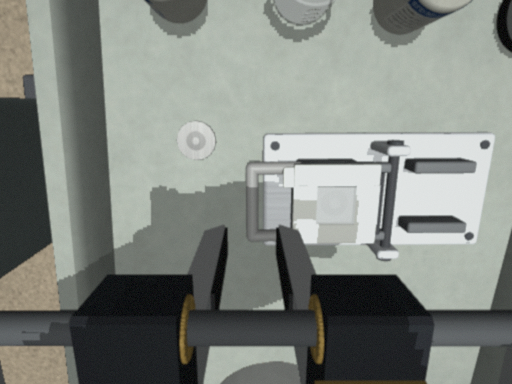

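Run:
```python
from h import *
d=load("w3")
cv2.imwrite("pics/w3c.png",cv2.resize(d["img"][140:270,220:320],None,fx=5,fy=5,interpolation=cv2.INTER_CUBIC))
for p in [(252.5,180),(253,205),(253,232)]: print(loc(wr(d,*p,44)).round(1))
print("tab",loc(wr(d,289,177,50)).round(1))
```

```text
[-109.9   17.8   44. ]
[-109.6   -2.7   44. ]
[-109.6  -25.8   44. ]
tab [-82.   21.4  50. ]
```

View pics/w3c.png

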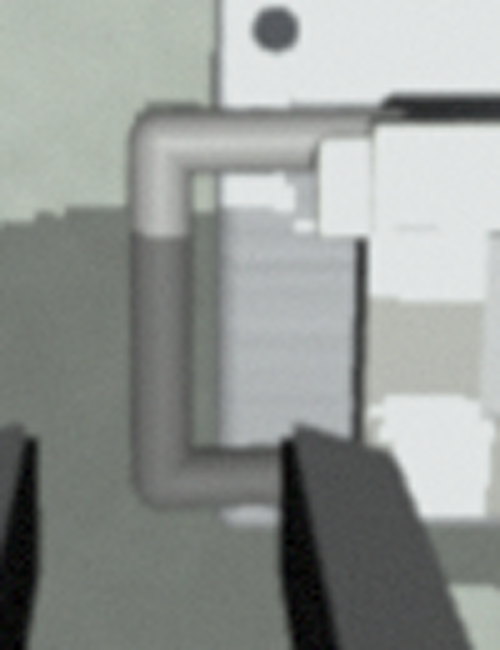

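servo_tool --motion '[{"slide": [-1, 0, 35], "roll": 0, "jaw": 26}, {"slide": [-1, 0, 70], "roll": 0, "jaw": 26}, {"slide": [-1, 0, 92], "roll": 0, "jaw": 26}, {"slide": [-1, 0, 99], "roll": 0, "jaw": 26}, {"slide": [-1, 0, 99], "roll": 0, "jaw": 26}]' --force 12

```text
time_s: 6.1
eef_pos: [443.9, 54.4, 39.2]
tcp_rot: [-3.14, -0.077, 0.001]
ft_force: [0.1, 0.1, 0.9]
grip_width: 0.276
```

```bash
python3 -c "
from h import *
go([S(-109.9,0,41)])"
```

```text
t 6.1 pos [443.9  54.4  39.2] xang 0.0493 z [-0.001  0.    -1.   ] F [0.1 0.1 0.9] g 0.276 q [ 0.28  0.45 -0.55  2.16  0.4   0.63 -0.5 ]
[[-0.1 -0.  -1.7]] roll to .052: -0.003
```

servo_tool --motion '[{"slide": [0, 0, -2], "roll": 0, "jaw": 8}, {"slide": [0, 0, -2], "roll": 0, "jaw": 4}, {"slide": [0, 0, -2], "roll": 0, "jaw": 4}, {"slide": [0, 0, -2], "roll": 0, "jaw": 4}]'

```text
time_s: 6.6
eef_pos: [443.7, 54.0, 42.0]
tcp_rot: [3.14, 0.077, 0.0]
ft_force: [-5.2, -0.4, 9.9]
grip_width: 0.104
```

```bash
cat > arc.py <<'E'
from h import *
import sys
from bench import ctrl
o=ctrl.get_obs(); p=loc(o["eef_pos"])
a0=np.arctan2(p[2]+2-43,-p[0]); print("loc",p.round(1),"angle",a0.round(3),"radius",np.hypot(p[0],p[2]-41))
for a in np.arange(float(sys.argv[1]),float(sys.argv[2])+.001,float(sys.argv[3])):
    print(round(a,2),end=" "); P=S(-110*np.cos(a),0,41+110*np.sin(a))
    R=cv2.Rodrigues(np.array(o["tcp_rot"],float))[0]; print(((P-o["eef_pos"])@R).round(1))
print(o["time_s"],o["grip_width"],np.round(o["ft_force"],1),np.round(o["joint_positions"],2))
E
python3 arc.py 0 .8 .1
```

```text
loc [-110.    -0.4   42. ] angle 0.009 radius 109.98935317276643
0.0 [-0.  -0.4  1. ]
0.1 [ 0.5 -0.3 -9.9]
0.2 [  2.2  -0.3 -20.8]
0.3 [  4.9  -0.3 -31.5]
0.4 [  8.7  -0.4 -41.8]
0.5 [ 13.5  -0.4 -51.7]
0.6 [ 19.2  -0.4 -61.1]
0.7 [ 25.9  -0.4 -69.8]
0.8 [ 33.4  -0.4 -77.9]
6.6 0.10403040270722495 [-5.2 -0.4  9.9] [ 0.29  0.45 -0.56  2.16  0.4   0.63 -0.5 ]
```

servo_tool --motion '[{"slide": [0.5, 0, -9.9], "roll": 0, "jaw": 4}, {"slide": [2.2, 0, -20.8], "roll": 0, "jaw": 4}, {"slide": [4.9, 0, -31.5], "roll": 0, "jaw": 4}, {"slide": [8.7, 0, -41.8], "roll": 0, "jaw": 4}, {"slide": [13.5, 0, -51.7], "roll": 0, "jaw": 4}]'

```text
time_s: 7.22
eef_pos: [455.5, 54.7, 93.7]
tcp_rot: [3.14, 0.077, -0.006]
ft_force: [-13.9, -0.2, 4.3]
grip_width: 0.102
```

```bash
python3 arc.py .5 1.1 .1;  python3 - <<'E'
from h import *
from bench import ctrl
d=ctrl.get_image("scene"); cv2.imwrite("pics/s4.png",cv2.resize(d["img"][140:260,150:310],None,fx=4.5,fy=4.5,interpolation=cv2.INTER_CUBIC))
E
```

```text
loc [-98.2  -0.3  93.7] angle 0.492 radius 111.40579816414893
0.5 [ 1.6 -0.3 -0.1]
0.6 [ 7.4 -0.4 -9.5]
0.7 [ 14.   -0.4 -18.3]
0.8 [ 21.4  -0.4 -26.3]
0.9 [ 29.7  -0.4 -33.6]
1.0 [ 38.6  -0.4 -40.1]
1.1 [ 48.1  -0.4 -45.6]
7.225 0.10200875703656351 [-13.9  -0.2   4.3] [ 0.34  0.37 -0.61  2.11  0.31  0.76 -0.42]
```

View pics/s4.png

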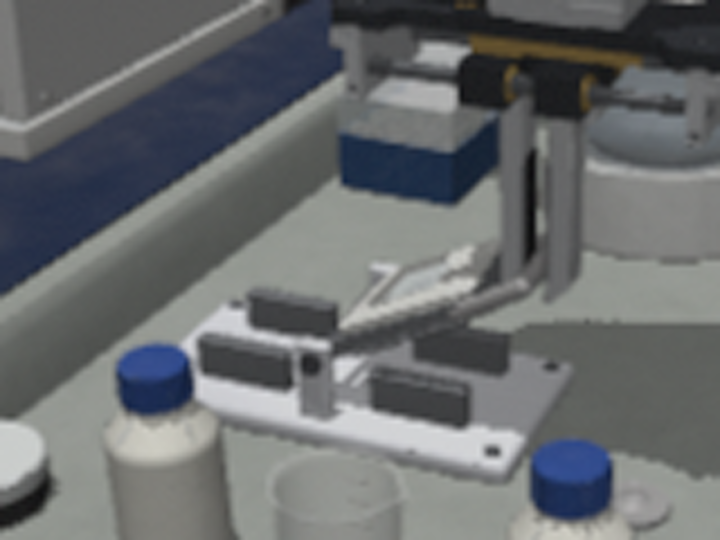

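servo_tool --motion '[{"slide": [5.5, 0, -10.2], "roll": 0, "jaw": 4}, {"slide": [12, 0, -19.1], "roll": 0, "jaw": 4}, {"slide": [19.5, 0, -27.2], "roll": 0, "jaw": 4}, {"slide": [28, 0, -34.6], "roll": 0, "jaw": 4}, {"slide": [37, 0, -40.6], "roll": 0, "jaw": 4}]'

```text
time_s: 7.9
eef_pos: [493.5, 56.6, 135.1]
tcp_rot: [3.14, 0.077, -0.003]
ft_force: [-12.8, -0.2, 16.4]
grip_width: 0.099
```

```bash
python3 arc.py 1.0 1.6 .1
```

```text
loc [-60.1  -0.3 135.1] angle 1.002 radius 111.65386651484087
1.0 [ 0.7 -0.3  1.5]
1.1 [10.2 -0.3 -4. ]
1.2 [20.2 -0.3 -8.5]
1.3 [ 30.7  -0.3 -11.9]
1.4 [ 41.4  -0.3 -14.4]
1.5 [ 52.3  -0.4 -15.7]
1.6 [ 63.3  -0.4 -16. ]
7.9 0.09920623981705996 [-12.8  -0.2  16.4] [ 0.35  0.36 -0.63  1.99  0.28  0.87 -0.37]
```

servo_tool --motion '[{"slide": [8.5, 0, -7.6], "roll": 0, "jaw": 4}, {"slide": [18.6, 0, -12.1], "roll": 0, "jaw": 4}, {"slide": [29, 0, -15.6], "roll": 0, "jaw": 4}, {"slide": [40, 0, -18], "roll": 0, "jaw": 4}, {"slide": [51, 0, -19.2], "roll": 0, "jaw": 4}]'

```text
time_s: 8.52
eef_pos: [546.0, 59.2, 153.2]
tcp_rot: [-3.141, -0.077, -0.0]
ft_force: [-2.2, -0.5, 1.9]
grip_width: 0.102
```

```bash
sed -i 's/-110\*np.cos(a),0,41+110/-.5-110.5*np.cos(a),0,42.5+110.5/' arc.py; python3 arc.py 1.5 2.1 .1
```

```text
loc [ -7.5  -0.5 153.2] angle 1.504 radius 112.42317088307628
1.5 [-0.8 -0.5  0.4]
1.6 [10.2 -0.5  0.2]
1.7 [21.2 -0.5  1.1]
1.8 [32.1 -0.5  3.1]
1.9 [42.7 -0.5  6.1]
2.0 [53.  -0.6 10.2]
2.1 [62.8 -0.6 15.3]
8.525 0.10192281966569167 [-2.2 -0.5  1.9] [ 0.33  0.43 -0.61  1.85  0.3   0.95 -0.37]
```

Forces are small now; continuing.

servo_tool --motion '[{"slide": [10.5, 0, -0.2], "roll": 0, "jaw": 4}, {"slide": [21.5, 0, 0.7], "roll": 0, "jaw": 4}, {"slide": [32.5, 0, 2.7], "roll": 0, "jaw": 4}, {"slide": [43, 0, 5.7], "roll": 0, "jaw": 4}, {"slide": [53.5, 0, 9.8], "roll": 0, "jaw": 4}]'

```text
time_s: 9.15
eef_pos: [599.2, 61.7, 142.7]
tcp_rot: [-3.141, -0.077, 0.0]
ft_force: [-1.3, -1.1, 0.4]
grip_width: 0.104
```

```bash
python3 arc.py 2 2.6 .1;  python3 - <<'E'
from h import *
from bench import ctrl
d=ctrl.get_image("scene"); cv2.imwrite("pics/s5.png",cv2.resize(d["img"][140:260,150:310],None,fx=4.5,fy=4.5,interpolation=cv2.INTER_CUBIC))
E
```

```text
loc [ 45.8  -0.6 142.7] angle 1.994 radius 111.56245411110511
2.0 [-0.3 -0.6 -0.2]
2.1 [ 9.5 -0.6  4.9]
2.2 [18.8 -0.6 10.9]
2.3 [27.3 -0.6 17.8]
2.4 [35.2 -0.7 25.6]
2.5 [42.3 -0.7 34.1]
2.6 [48.4 -0.7 43.3]
9.15 0.10422549797204692 [-1.3 -1.1  0.4] [ 0.28  0.53 -0.58  1.73  0.34  0.99 -0.38]
```

View pics/s5.png

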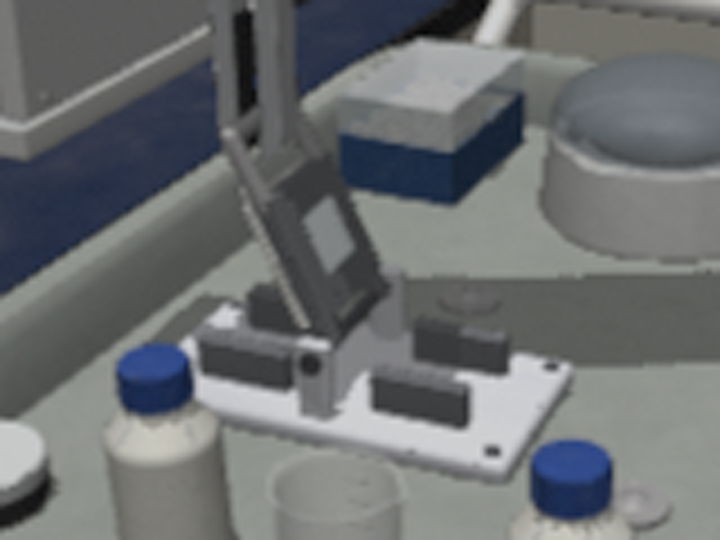

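The holder is past upright and leaning to the far side, with the lid (white strip at (275,260)) shut under it and the bar in the fingers at (240,140).

servo_tool --motion '[{"slide": [9.5, 0, 4.9], "roll": 0, "jaw": 4}, {"slide": [18.8, 0, 10.9], "roll": 0, "jaw": 4}, {"slide": [27.3, 0, 17.8], "roll": 0, "jaw": 4}, {"slide": [35.2, 0, 25.6], "roll": 0, "jaw": 4}, {"slide": [42.3, 0, 34.1], "roll": 0, "jaw": 4}]'

```text
time_s: 9.82
eef_pos: [641.3, 63.8, 108.4]
tcp_rot: [-3.141, -0.077, 0.0]
ft_force: [-0.0, -0.6, -0.0]
grip_width: 0.098
```

```bash
python3 arc.py 2.5 3.2 .1
```

```text
loc [ 87.9  -0.7 108.4] angle 2.488 radius 110.70292758800373
2.5 [ 0.2 -0.7 -0.3]
2.6 [ 6.3 -0.7  8.9]
2.7 [11.5 -0.7 18.6]
2.8 [15.8 -0.7 28.8]
2.9 [18.9 -0.7 39.4]
3.0 [21.  -0.7 50.3]
3.1 [22.1 -0.7 61.3]
3.2 [22.  -0.7 72.3]
9.825 0.09769264367568123 [-0.  -0.6 -0. ] [ 0.24  0.64 -0.55  1.64  0.38  0.98 -0.39]
```

servo_tool --motion '[{"slide": [6.2, 0, 8.9], "roll": 0, "jaw": 4}, {"slide": [11.4, 0, 18.6], "roll": 0, "jaw": 4}, {"slide": [15.6, 0, 28.8], "roll": 0, "jaw": 4}, {"slide": [18.8, 0, 39.4], "roll": 0, "jaw": 4}, {"slide": [20.9, 0, 50.3], "roll": 0, "jaw": 4}]'

```text
time_s: 10.45
eef_pos: [662.0, 64.8, 58.1]
tcp_rot: [-3.141, -0.077, -0.001]
ft_force: [1.8, -1.1, 1.4]
grip_width: 0.102
```

```bash
python3 arc.py 3.0 3.2 .05
```

```text
loc [108.6  -0.7  58.1] angle 2.986 radius 109.97890722392428
3.0 [ 0.3 -0.7  0. ]
3.05 [ 0.9 -0.7  5.5]
3.1 [ 1.3 -0.7 11. ]
3.15 [ 1.3 -0.7 16.5]
3.2 [ 1.2 -0.7 22. ]
10.45 0.10153497805638373 [ 1.8 -1.1  1.4] [ 0.21  0.73 -0.52  1.61  0.43  0.92 -0.41]
```

servo_tool --motion '[{"slide": [0.8, 0, 6], "roll": 0, "jaw": 4}, {"slide": [1.2, 0, 11], "roll": 0, "jaw": 4}, {"slide": [1.2, 0, 14.5], "roll": 0, "jaw": 4}, {"slide": [1.2, 0, 17], "roll": 0, "jaw": 4}, {"slide": [1.2, 0, 17], "roll": 0, "jaw": 4}]'

```text
time_s: 11.08
eef_pos: [663.3, 64.9, 41.9]
tcp_rot: [-3.14, -0.077, -0.002]
ft_force: [5.0, -0.1, -0.8]
grip_width: 0.103
```

```bash
python3 arc.py 3.1 3.2 .05
python3 - <<'E'
from h import *
from bench import ctrl
d=ctrl.get_image("scene"); cv2.imwrite("pics/s6.png",cv2.resize(d["img"][165:255,175:305],None,fx=6,fy=6,interpolation=cv2.INTER_CUBIC))
E
```

```text
loc [109.9  -0.7  41.9] angle 3.134 radius 109.94970060336183
3.1 [-0.  -0.7 -5.2]
3.15 [ 0.  -0.7  0.3]
3.2 [-0.1 -0.7  5.8]
11.075 0.10289950522401921 [ 5.  -0.1 -0.8] [ 0.21  0.75 -0.51  1.61  0.44  0.9  -0.41]
```

View pics/s6.png

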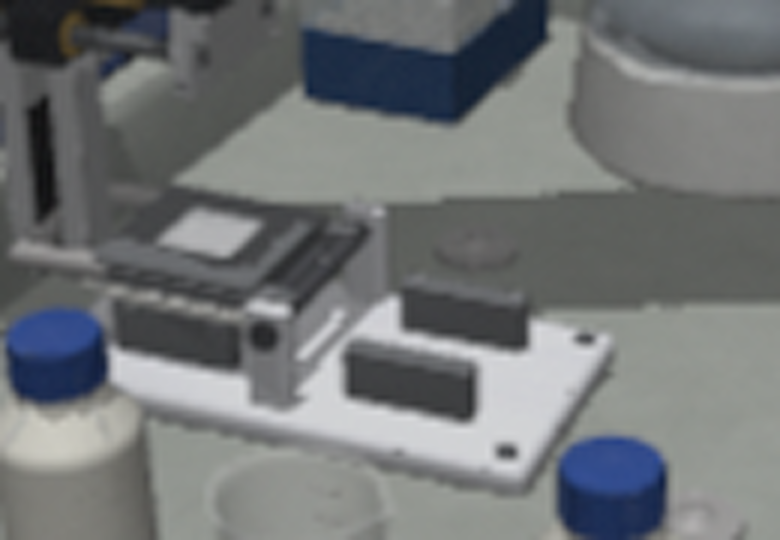

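servo_tool --motion '[{"slide": [0, 0, 1], "roll": 0, "jaw": 4}, {"slide": [0, 0, 2], "roll": 0, "jaw": 4}, {"slide": [0, 0, 2], "roll": 0, "jaw": 4}]'

```text
time_s: 11.5
eef_pos: [663.3, 64.9, 40.2]
tcp_rot: [-3.141, -0.077, -0.002]
ft_force: [5.5, -0.4, 2.8]
grip_width: 0.099
```

servo_tool --motion '[{"slide": [0, 0, 1], "roll": 0, "jaw": 4}, {"slide": [0, 0, 2], "roll": 0, "jaw": 4}, {"slide": [0, 0, 2], "roll": 0, "jaw": 4}]'

```text
time_s: 11.88
eef_pos: [663.4, 65.1, 39.0]
tcp_rot: [3.141, 0.077, 0.002]
ft_force: [-0.3, -1.7, 16.5]
grip_width: 0.099
```

Firm stop at 16 N. Release, opening only part way, and rise.

servo_tool --motion '[{"slide": [0, 0, 0], "roll": 0, "jaw": 24}, {"slide": [0, 0, 0], "roll": 0, "jaw": 24}, {"slide": [0, 0, 0], "roll": 0, "jaw": 24}]'

```text
time_s: 12.25
eef_pos: [662.5, 64.8, 37.4]
tcp_rot: [3.141, 0.077, -0.001]
ft_force: [0.7, -0.1, 0.1]
grip_width: 0.255
```

```bash
python3 -c "
from h import *
go([S(110,0,39)])"
```

```text
t 12.25 pos [662.5  64.8  37.4] xang 0.049 z [-0.001 -0.    -1.   ] F [ 0.7 -0.1  0.1] g 0.255 q [ 0.21  0.75 -0.51  1.61  0.44  0.89 -0.42]
[[ 0.9 -0.7 -1.6]] roll to .052: -0.003
```

servo_tool --motion '[{"slide": [1, 0, -15], "roll": 0, "jaw": 24}, {"slide": [1, 0, -35], "roll": 0, "jaw": 24}, {"slide": [1, 0, -70], "roll": 0, "jaw": 24}, {"slide": [1, 0, -110], "roll": 0, "jaw": 24}, {"slide": [1, 0, -150], "roll": 0, "jaw": 24}]'

```text
time_s: 12.88
eef_pos: [663.9, 65.1, 190.7]
tcp_rot: [-3.14, -0.077, -0.002]
ft_force: [0.2, -0.5, 0.4]
grip_width: 0.256
```

Run:
```python
from h import *
from bench import ctrl
go([S(-60,0,220)])
d=ctrl.get_image("scene"); cv2.imwrite("pics/s7.png",cv2.resize(d["img"][165:255,150:280],None,fx=6,fy=6,interpolation=cv2.INTER_CUBIC))
w=ctrl.get_image("wrist"); cv2.imwrite("pics/w7.png",w["img"])
for q in [(250,270),(300,290),(400,250),(450,300),(350,215),(300,220)]: print(q,loc(px2w(d,150+q[0]/6,165+q[1]/6)).round(1))
```

```text
t 12.875 pos [663.9  65.1 190.7] xang 0.0492 z [ 0.001  0.    -1.   ] F [ 0.2 -0.5  0.4] g 0.256 q [ 0.25  0.59 -0.58  1.52  0.34  1.14 -0.34]
[[-170.5   -0.3  -29.5]] roll to .052: -0.003
(250, 270) [73.  33.  45.8]
(300, 290) [52.1 33.4 41.9]
(400, 250) [-324.2  655.5  440.4]
(450, 300) [-2.9 21.5 42.8]
(350, 215) [53.5 -9.1 52.1]
(300, 220) [70.5 -0.7 50.8]
```

View pics/s7.png

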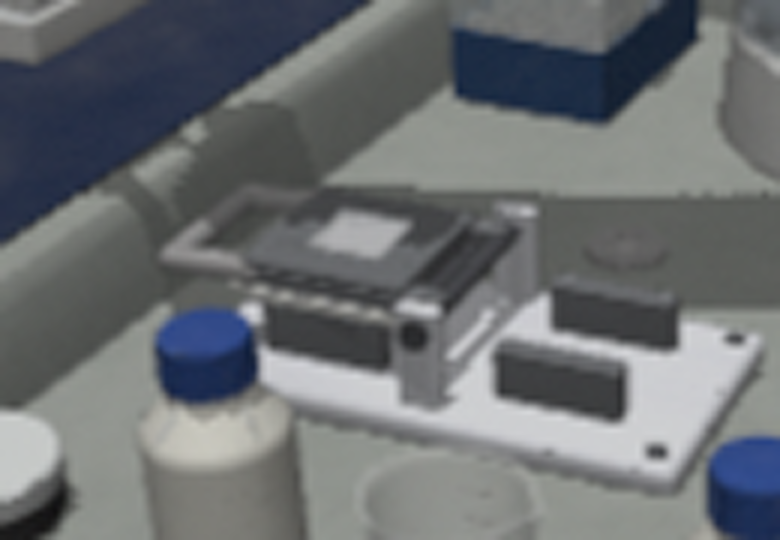

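View pics/w7.png

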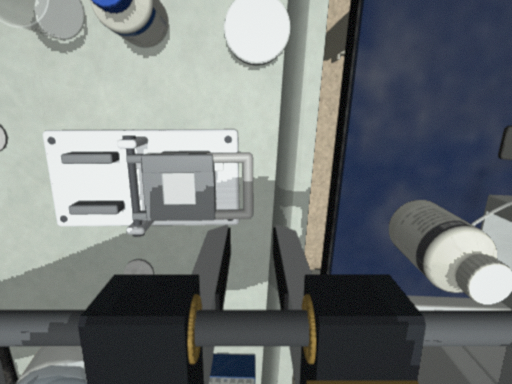

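Run:
```python
from h import *
from bench import ctrl
s=ctrl.get_image("scene")
for nm,d in [("now",s),("before",load("scene0"))]:
  # tip box, case pixels
  print(nm,[px2w(d,*p).round(0).tolist() for p in [(240,170),(250,162),(145,243)]])
D=s["depth"];R=[]
ys,xs=np.mgrid[190:225,170:240]
P=np.array([np.r_[loc(px2w(s,x,y))] for x,y in zip(xs.ravel(),ys.ravel()) if D[y,x]>0])
m=(P[:,2]>48)&(P[:,2]<56)&(abs(P[:,1])<26)&(P[:,0]>20)&(P[:,0]<74); A=np.c_[P[m][:,:2],np.ones(m.sum())]
print(m.sum(),np.linalg.lstsq(A,P[m][:,2],rcond=None)[0].round(3),P[m][:,2].mean())
diff=cv2.absdiff(s["img"],load("scene0")["img"]).max(2); print("changed px tipbox/case:",(diff[148:184,222:270]>40).sum(),(diff[232:258,125:163]>40).sum())
ctrl.hand_in()
```

```text
now [[635.0, -162.0, 42.0], [613.0, -181.0, 63.0], [660.0, 216.0, 21.0]]
before [[634.0, -161.0, 43.0], [612.0, -179.0, 64.0], [658.0, 218.0, 23.0]]
255 [2.0000e-03 1.0000e-03 5.0719e+01] 50.833214061627096
changed px tipbox/case: 26 0
the job is handed in; nothing more can be done
```

The job is done and handed in at about 13 s of the 54 s allowed. I pushed the lid shut with the closed fingers until it met a firm stop at about 11 N. Then I gripped the bar, swung the closed holder over to the far side, pressed it onto its stop at about 16 N, let go and raised the gripper clear.

**Last checks:**
- **Holder:** it lies back up. Its back measures level (slope about 0.002) at 50.8 mm. The stand's dimensions give 52 mm, but the camera read the lid about 1.5 mm low in the same way when it was shut.
- **Lid:** a thin white strip shows tight under the tray. I judged it shut from this side view and from how flat the holder lies, as the lid's face is now underneath and can't be seen.
- **Cone:** it can't be seen directly either. It was in the pocket when the lid closed, and nothing fell out during the swing.
- **Tip box and round case:** both measure within about 2 mm of where they started, which is the camera's accuracy. The round case's image area showed no changed pixels. The tip box's showed 26, which I put down to the arm's shadow or image noise but did not check further.

During the first half of the swing the wrist force rose to about 21 N because my assumed arc was 1–2 mm too small. I corrected the path and the force fell to about 3 N or less until the final pressing.

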